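# Layer the handle plates and hold the chest open

### The arm

A 6-joint arm with a two-finger parallel gripper is mounted at the origin on the work surface. World frame = base frame: x ahead of the robot, y to its left, z up, the work surface at z = 0. Lengths are in m, angles in rad, forces in N, time in s.
With the tool pointing down it reaches from about 0.25 to 0.725 m from the base axis. Payload 4 kg.
Tool frame: the origin (TCP) lies between the finger pads, 19 mm behind the fingertips; this is the grasp point; z points along the fingers, y is the line along which they close (so a half turn about z gives the same grasp; the last joint's range is limited). The gripper opens to 85 mm and grips with 20 to 120 N. Pads are 22 mm wide; open, the fingers measure 114 mm over their backs; the gripper's body (76 mm by 85 mm) begins 54 mm behind the grasp point. The pads swing forward as they close: fully open they stand 13 mm farther back than shut.
Start: joints at [1.101, 0.241, 0.005, 1.335, 0, 1.571], TCP at [0.226, 0.446, 0.25] pointing down, gripper open.
Joint ranges: [-2.72, 2.72], [-1.05, 1.87], [-1.09, 1.28], [-1.99, 2.15], [-1.42, 1.44], [-3.14, 3.14]. Speed limits (rad/s): [2.79, 2.79, 3.14, 3.14, 3.14, 3.14].

### API

Orientations are given as a unit quaternion [x, y, z, w].
In Python, from workcell import get_obs, camera, job_done, silhouettes gives the robot as it stands. The module is installed in compiled form; this text tells all that it offers.
- The arm moves only by the tool drive_tool, never from a script. Its argument "increments" is a list of rows, each a list of 3 entries, a list of its own where there are three numbers: the shift along the world's x, y, z in mm, then the turn, a rotation vector about the world's x, y, z in degrees, then the opening, from 0 (shut) to 1 (fully open). A call has 1 to 8 rows; each row shifts and turns the commanded pose from where the row before left it; what a row does not reach is not made up. A row lasts 1/12 s, in which the tool goes at most 41.7 mm and 7.16 degrees, less where a joint would pass 70% of its speed; a pose out of reach is approached as far as the arm can. A call is refused whole if a number of a shift passes 41.7 or a number of a turn 7.16, either way. A call with a gripper value outside its range is refused whole. The fingers move at their own pace and stop on an object; the grip force is fixed at half the most. Time passes only in rows, so rows that do not move let the fingers close. It gives the time, the measured TCP pose, the force, the opening and the grip force at its end, in the units of the state.
- get_obs(): the state, without advancing time (a new reading comes with each control period).
- camera(name): name is "scene" or "top" or "wrist"; returns a dict with "image" (400x640x3 uint8, red, green, blue), "K" (3x3 intrinsics, pixels), "view" (4x4, takes a point from world to camera coordinates). Camera axes: x right, y down, z forward; pixel columns grow to the right and rows downward; lengths in m; the calibration is good to about 2 mm. A picture is of the moment at which its call begins. There is no depth.
- job_done(): hands the job in; it is judged then, once.
Trained networks look in a picture, given as the dict that the camera call returned (one of the last four; its "shot" number tells which), for a name from the list of things; names that differ only in an ending like _2 or _b are one class to them, and where a whole thing is asked for, a point or a joint stands for the part that bears it (a point fixed in the world has none). Each returns a list of dicts, best first, with "conf" (0 to 1); they miss things now and then, are a little off and sometimes report something else, mostly with a low value. They report only what shows in the picture. A call takes as long as a camera call. They do not tell look-alikes from the thing itself.
- silhouettes(query, picture): "region" (400x640 bool, what is visible of it) and "bbox" ([left, top, right, bottom] in pixels, round what is visible of it).
The state is a dict: "clock": time; "joint_pos": joint angles; "joint_vel": joint speeds; "tau": joint torques, N m; "eef_pos": TCP position; "tool_rot": TCP orientation; "ft_force": force on the tool from outside, world axes, zero at the start; "ft_torque": the same for the moment, N m; "grip_width": finger opening in m; "grasp_force": force on a finger pad.
Only numpy, scipy, OpenCV 4.12 (cv2) and the standard library are available. Lean on these libraries where they do the work, as an engineer would, in place of code of your own. Each camera call takes 0.05 s, during which the arm holds its last target. There are 200 camera calls.

### The job

Get the handle plates ready for the chest: lay the white separator sheet squarely on the plate that lies on the cork pad, then lay the other plate squarely on the sheet. Then raise the chest's cover by its bar handle to about 45 degrees and finish while still holding it there, so that I can load the stack; its quarter-turn catch may or may not be caught, which only a tug will tell, so if the cover will not come, give the catch's knob a quarter turn and try again. Leave the other things on the bench where they are.

Things in the scene. Friction and masses are not known exactly. Their poses are not given: they have to be found in the camera images.
- lower_plate: plywood handle plate, 120 (x) x 50 (y) x 14 (z) mm, lying on the cork pad. Origin: centre of its underside. Loose, about 0.1 kg.
- sheet: thin white plastic separator sheet, 136 (x) x 66 (y) x 5 (z) mm, 0.05 kg, rigid, lying lengthwise on a fixed grey riser block (110 x 44 x 20 mm), over whose long sides it stands out by 11 mm. Origin: centre of its underside, 20 mm above the table at first.
- upper_plate: second plywood handle plate, same as the first, lying directly on the table, about 0.1 kg. Origin: centre of its underside.
- pad: cork pad fixed on the table, 150 x 90 x 6 mm, under the lower plate. Origin: centre of its underside.
- chest: grey metal chest fixed on the table, 200 (x) x 240 (y) x 100 (z) mm, open-topped under its cover. Origin: centre of its underside; its -x side is the front with the handle (towards the robot), its +x side carries the hinge.
- cover (a joint): angle of the chest's cover (8 mm thick, about 0.6 kg with its fittings) in rad: 0 shut, growing as its front edge rises, stop at 1.5. The hinge line runs along the chest's y through point cover_hinge; the cover falls shut by its weight when let go from below 1.4. Lifting it takes 3 to 4 N at the handle. A caught cover moves only about 5 mm at the handle (0.02 rad) and then stands firm.
- cover_hinge (a point): middle of the cover's hinge line, on the far (+x) top edge of the chest, 100 mm above the table; axes as the chest's when shut, turning with the cover.
- handle (a point): steel bar handle on the cover: a round bar 10 mm thick, 110 mm long along its y, standing 40 mm in front of the cover's front edge and (bar centre) 25 mm above the cover's top; two thin stays at its ends carry it, the space in front, below and behind its middle is free. Origin: middle of the bar, 242 mm in front of (-x) and 33 mm above the hinge line when shut; it turns with the cover.
- knob_grip (a point): on the axis of the round black catch knob, 36 mm across and 26 mm high, on the cover's top 50 mm behind its front edge; the point is 16 mm above the cover's top, the height to grip. The knob looks the same at every angle, turns either way without stops against a light drag (0.05 N m) and stays where it is left.
- catch_bar (a point): middle of the catch's flat bar, out of sight under the cover on the knob's axis, turned by the knob. It has two equal arms: within about 30 degrees of fore-and-aft one is caught under a striker in the chest, else it is clear. A quarter turn (1.4 to 1.7 rad) either way frees a caught cover and may catch a free one. Start angle unknown: only a tug tells.
- tape_roll: bystander: white ring, 90 mm across, 25 mm high, lying flat. Origin: centre of its underside.
- cap_cup: bystander: grey open cup, 68 mm across, 60 mm high. Origin: centre of its underside.
- cap_a: bystander: black round butt cap, 38 mm across, 22 mm high. Origin: centre of its underside.
- cap_b: bystander: a second such cap. Origin: centre of its underside.
- marker: bystander: blue rod, 14 mm thick, 125 mm long, lying. Origin: centre of its underside.
- scissors: bystander: flat scissors, about 160 mm long, steel blades towards their +x, black loops. Origin: centre of its underside near the middle.
- paddle: bystander: white and red game paddle about 380 x 190 mm with a black handle, lying flat. Origin: centre of its underside near the middle.
Mind the look-alikes: they are no part of the job. What is meant by the pad is not yellow, and is the larger of those in its own colour. What is shaped like the upper_plate but pink or purple is not meant.

How it is judged:
By the outcome, as a careful person would: the job done as asked, in the order asked, and still so for the second after the job is handed in, while the arm keeps its last pose, push and grip.
It also fails if it takes over 72 s, if anything falls off the work surface, if the arm or the gripper's body presses on something with over 40 N, if the wrist force passes 120 N, or if a joint passes its speed limit or range.

## Working session

There is one attempt and no reset: what is moved stays moved. The work goes in short steps, Python scripts to look and compute and a tool call to move; the robot and the scene stay as the last step left them, time stands still between calls to the robot, and variables do not carry over. Pictures are saved under pics/ and viewed, at most 10 in all, crops included, and the job is handed in when it is done.

Besides the shell and the picture viewer there is one more tool, called after "Request:" as name(argument=value, ...), one argument or row to a line, values as JSON. drive_tool: Moves the arm, as the interface text tells. Its arguments: {"type":"object","properties":{"increments":{"type":"array"}},"required":["increments"]}

```bash
mkdir -p pics; python3 - <<'E'
from workcell import *
import cv2,numpy as np
for n in ["top","scene"]:
    c=camera(n); cv2.imwrite(f"pics/{n}0.png",c["image"][:,:,::-1]); print(n,c["K"].tolist(),np.round(c["view"],4).tolist())
    for q in ["lower_plate","sheet","pad","chest","handle","knob_grip","cover"]:
        print(q,[(round(s["conf"],2),list(map(int,s["bbox"])),int(s["region"].sum())) for s in silhouettes(q,c)])
o=get_obs();print(o)
E
```

```text
top [[437.5917223982887, 0.0, 317.47842987632527], [0.0, 437.5917223982887, 193.99434647379883], [0.0, 0.0, 1.0]] [[-0.001, -0.9998, -0.0204, 0.0616], [-0.9861, 0.0043, -0.1663, 0.5599], [0.1663, 0.02, -0.9859, 1.3702], [0.0, 0.0, 0.0, 1.0]]
lower_plate [(0.85, [393, 184, 417, 223], 575)]
sheet [(0.91, [447, 192, 466, 230], 832)]
pad [(0.91, [386, 178, 422, 229], 675), (0.85, [416, 253, 445, 292], 672), (0.58, [480, 234, 509, 278], 1334)]
chest [(0.8, [211, 134, 298, 220], 5594), (0.48, [211, 131, 298, 219], 5276)]
handle [(0.97, [210, 132, 295, 219], 5302), (0.75, [248, 179, 259, 194], 135)]
knob_grip [(0.45, [247, 181, 261, 196], 141)]
cover [(0.97, [215, 135, 296, 219], 5366)]
scene [[389.6301971986642, 0.0, 321.9789440391712], [0.0, 389.6301971986642, 197.98182001725203], [0.0, 0.0, 1.0]] [[-0.5121, 0.8589, 0.0001, 0.235], [0.6319, 0.3768, -0.6773, -0.2767], [-0.5818, -0.3468, -0.7357, 1.8226], [0.0, 0.0, 0.0, 1.0]]
lower_plate [(0.89, [251, 179, 276, 205], 331), (0.5, [322, 186, 352, 209], 167), (0.32, [245, 182, 287, 204], 202)]
sheet [(0.62, [224, 159, 252, 180], 361), (0.46, 
[... 407 characters left out ...]
, 3978)]
{'clock': 0.8, 'joint_pos': array([ 1.10100702e+00,  2.40527403e-01,  5.02877668e-03,  1.33517683e+00,
       -3.91416810e-06,  1.57076083e+00]), 'joint_vel': array([ 0.0008759 , -0.00033172,  0.00120386,  0.00014235, -0.00321944,
       -0.00032544]), 'tau': array([-2.06860350e-03, -3.72151566e+01,  2.52678573e+01,  7.58695878e-04,
       -1.63141399e-04, -4.63438408e-07]), 'eef_pos': array([0.22635987, 0.44585037, 0.25005377]), 'tool_rot': array([2.32723271e-01, 9.72542994e-01, 5.83192850e-05, 1.59699716e-05]), 'ft_force': array([-0.25593156, -0.09102974, -0.32482802]), 'ft_torque': array([0.03795763, 0.01618419, 0.00276529]), 'grasp_force': 0.0, 'grip_width': 0.08557123418070683}
```

```bash
python3 - <<'E'
import cv2
a=cv2.imread("pics/top0.png")[100:320,190:530]
cv2.imwrite("pics/topc.png",cv2.resize(a,None,fx=2.35,fy=2.35,interpolation=cv2.INTER_CUBIC))
E
```

```text
(no output)
```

View pics/topc.png

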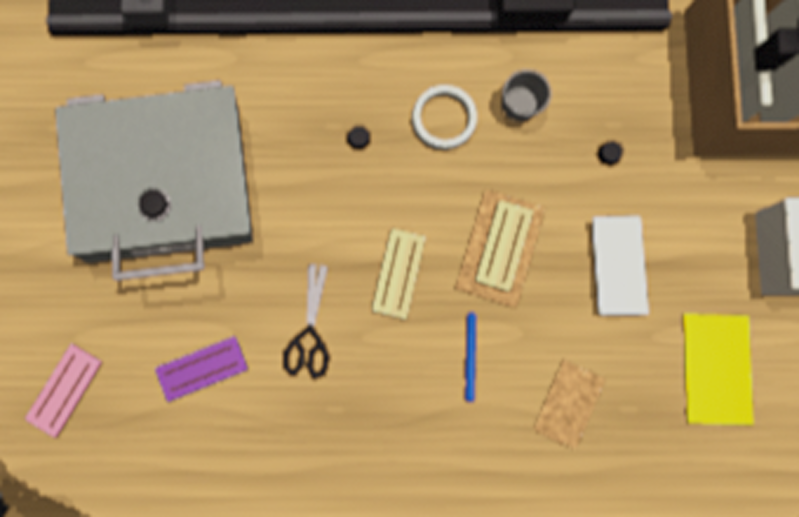

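View pics/scene0.png

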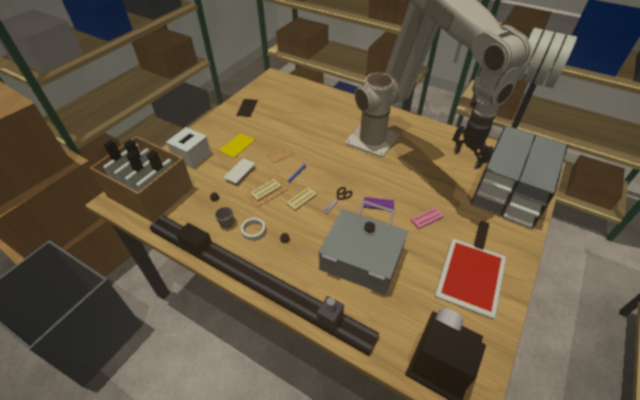

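The top crop (scale 2.35, offset 190,100) shows the chest at (155,170) with its knob at (152,203) and handle at (158,272). The upper plate is at (398,274), and the lower plate on the large cork pad is at (504,246). The sheet on its riser is at (620,265). The pink and purple plates, the small cork pad and the yellow sheet are decoys.

```bash
cat > h.py <<'E'
from workcell import *
import cv2,numpy as np
from scipy.optimize import least_squares
def proj(c,P):
    P=np.atleast_2d(P); q=P@c["view"][:3,:3].T+c["view"][:3,3]; q=q@c["K"].T
    return q[:,:2]/q[:,2:]
def ray(c,uv,z):
    R=c["view"][:3,:3];t=c["view"][:3,3]; o=-R.T@t
    uv=np.atleast_2d(np.asarray(uv,float)); d=np.c_[uv,np.ones(len(uv))]@np.linalg.inv(c["K"]).T@R
    return o+d*((z-o[2])/d[:,2])[:,None]
def rect(c,m,z,L=None,W=None):
    """fit of rectangle on plane z to mask; returns cx,cy,yaw of long side(deg),L,W (mm)"""
    k=max(cv2.findContours(m.astype(np.uint8),cv2.RETR_EXTERNAL,cv2.CHAIN_APPROX_NONE)[0],key=cv2.contourArea)[:,0,:]
    p=ray(c,k,z)[:,:2]*1000
    (x,y),(w,h),a=cv2.minAreaRect(p.astype(np.float32))
    if w<h: w,h,a=h,w,a+90
    return np.round([x,y,(a+90)%180-90,w,h],1)
def pick(c,q,uv):
    "mask of query whose bbox centre lies nearest uv"
    s=[s for s in silhouettes(q,c)]
    return min(s,key=lambda s:np.hypot((s["bbox"][0]+s["bbox"][2])/2-uv[0],(s["bbox"][1]+s["bbox"][3])/2-uv[1]))
E
python3 - <<'E'
from h import *
c=camera("top")
f=lambda x,y:(190+x/2.35,100+y/2.35)
for q,p,z in [("upper_plate",f(398,274),.014),("lower_plate",f(504,246),.02),("sheet",f(620,265),.025)]:
    s=pick(c,q,p); print(q,s["conf"],s["bbox"],rect(c,s["region"],z))
print("knob",ray(c,f(152,203),.13),"handle",ray(c,f(158,272),.133),"ends",ray(c,[f(116,276),f(201,267)],.133))
s=[s for s in silhouettes("cover",c)][0];print("cover",rect(c,s["region"],.108))
print(ray(c,[f(68,250),f(250,236),f(235,88),f(57,106)],.108))
E
```

```text
upper_plate 0.61 [347.1, 198.1, 371.8, 236.4] [492.6 -76.1 -14.1 121.3  51.1]
lower_plate 0.71 [395.0, 187.3, 417.5, 223.8] [ 531.8 -224.   -19.8  119.7   52.2]
sheet 0.89 [443.2, 193.6, 469.1, 233.4] [ 502.2 -380.9    1.7  134.5   66.6]
knob [[0.57062129 0.2510292  0.13      ]] handle [[0.47967658 0.24070534 0.133     ]] ends [[0.47467989 0.29482767 0.133     ]
 [0.48596231 0.18533305 0.133     ]]
cover [ 691.5 -139.6   -8.5   85.5   67. ]
[[0.51222133 0.36438156 0.108     ]
 [0.52991559 0.12420048 0.108     ]
 [0.73214919 0.1459052  0.108     ]
 [0.70866394 0.38651622 0.108     ]]
```

Request:
drive_tool(
  increments=[
    [[15,-36,3],[0,0,1.5],1],
    [[15,-36,3],[0,0,1.5],1],
    [[15,-36,3],[0,0,1.5],1],
    [[15,-36,3],[0,0,1.5],1],
    [[15,-36,3],[0,0,1.5],1],
    [[15,-36,3],[0,0,1.5],1],
    [[15,-36,3],[0,0,1.5],1],
    [[15,-36,3],[0,0,1.5],1],
  ],
)

```text
clock: 1.72
eef_pos: [0.3466, 0.1561, 0.2744]
tool_rot: [0.129, 0.992, 0.0, 0.0]
ft_force: [0.9, 0.7, -0.3]
grip_width: 0.0855
grasp_force: 0.0
```

Request:
drive_tool(
  increments=[
    [[15,-36,3],[0,0,1.5],1],
    [[15,-36,3],[0,0,1.5],1],
    [[15,-36,3],[0,0,1.5],1],
    [[15,-36,3],[0,0,1.5],1],
    [[15,-36,3],[0,0,1.5],1],
    [[15,-36,3],[0,0,1.5],1],
    [[15,-36,3],[0,0,1.5],1],
    [[15,-36,3],[0,0,1.5],1],
  ],
)

```text
clock: 2.38
eef_pos: [0.4667, -0.1322, 0.2983]
tool_rot: [0.025, 1.0, 0.0, 0.0]
ft_force: [0.2, 1.0, -0.6]
grip_width: 0.0857
grasp_force: 0.0
```

Request:
drive_tool(
  increments=[
    [[15,-36,3],[0,0,1.5],1],
    [[15,-36,3],[0,0,1.5],1],
    [[0,0,0],[0,0,0],1],
  ],
)

```text
clock: 2.63
eef_pos: [0.4984, -0.2081, 0.3029]
tool_rot: [0.002, 1.0, -0.001, 0.0]
ft_force: [0.4, 0.5, -1.1]
grip_width: 0.0851
grasp_force: 0.0
```

```bash
python3 - <<'E'
from h import *
c=camera("wrist"); cv2.imwrite("pics/w1.png",c["image"][:,:,::-1])
print(get_obs()["eef_pos"]); R=c["view"];print("cam",-R[:3,:3].T@R[:3,3],R[2,:3])
print(proj(c,[[.4926,-.0761,.014],[.5318,-.224,.02],[.502,-.381,.025]]))
for q,z in [("upper_plate",.014),("lower_plate",.02),("sheet",.025),("pad",.006)]:
    for s in silhouettes(q,c): print(q,round(s["conf"],2),np.round(s["bbox"]),rect(c,s["region"],z))
E
```

```text
[ 0.49710022 -0.20531054  0.30286912]
cam [ 0.43388001 -0.2077518   0.42748155] [ 0.25784852 -0.0046297  -0.96617426]
[[418.55636529 158.32251944]
 [305.44837106 189.06298041]
 [182.65677138 167.86303308]]
upper_plate 0.63 [384. 107. 450. 204.] [490.8 -77.8 -13.4 120.6  55. ]
upper_plate 0.6 [596.  30. 639.  89.] [375.5 157.4  21.8  51.6  50.8]
upper_plate 0.48 [552. 181. 640. 360.] [671.9 193.3  14.4 306.1 121.6]
lower_plate 0.56 [276. 138. 334. 231.] [ 528.4 -223.4  -18.5  121.    52. ]
sheet 0.78 [146. 112. 211. 217.] [ 499.6 -380.7    1.4  136.9   67.2]
pad 0.84 [ 25.   0. 118. 118.] [ 368.6 -512.4   -1.4  130.6   93.2]
pad 0.78 [194.   2. 270.  63.] [ 325.7 -314.2  -24.7   74.2   65.9]
pad 0.66 [260. 119. 360. 243.] [ 527.3 -220.4  -17.9  149.6   90.3]
```

View pics/w1.png

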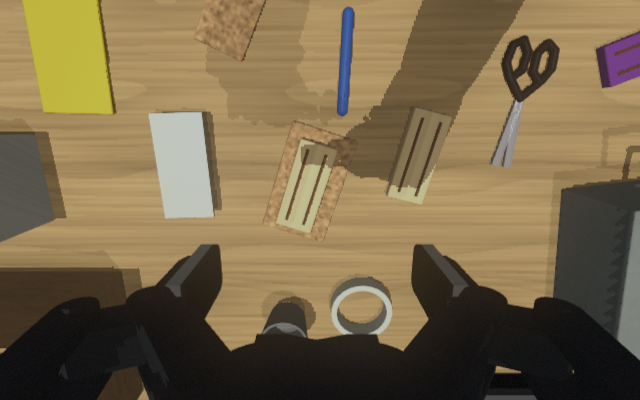

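The wrist picture shows the sheet at (182,165), the lower plate on the cork pad at (307,185), the upper plate at (418,155), and the tape roll and cup between the fingers below. All three targets are measured consistently, so I'm going to the sheet.

Request:
drive_tool(
  increments=[
    [[0.6,-35.7,-20],[0,0,0.3],1],
    [[0.6,-35.7,-20],[0,0,0.3],1],
    [[0.6,-35.7,-20],[0,0,0.3],1],
    [[0.6,-35.7,-20],[0,0,0.2],1],
    [[0.6,-35.7,-20],[0,0,0.2],1],
    [[0,0,-40],[0,0,0],1],
    [[0,0,-40],[0,0,0],1],
    [[0,0,0],[0,0,0],1],
  ],
)

```text
clock: 3.55
eef_pos: [0.4944, -0.376, 0.1153]
tool_rot: [-0.012, 1.0, 0.005, -0.007]
ft_force: [-1.7, 1.9, -1.8]
grip_width: 0.0854
grasp_force: 0.0
```

Request:
drive_tool(
  increments=[
    [[0,0,-30],[0,0,0],1],
    [[0,0,0],[0,0,0],1],
    [[0,0,0],[0,0,0],1],
  ],
)

```text
clock: 3.8
eef_pos: [0.4993, -0.379, 0.0949]
tool_rot: [-0.013, 1.0, 0.001, -0.001]
ft_force: [-0.6, 0.3, 1.2]
grip_width: 0.0855
grasp_force: 0.0
```

```bash
python3 - <<'E'
from h import *
c=camera("wrist"); cv2.imwrite("pics/w2.png",c["image"][:,:,::-1])
o=get_obs();print(o["eef_pos"],o["tool_rot"])
for q,z in [("sheet",.025)]:
    for s in silhouettes(q,c): print(q,round(s["conf"],2),np.round(s["bbox"]),rect(c,s["region"],z))
E
```

```text
[ 0.50033121 -0.38002406  0.09638472] [-1.29045045e-02  9.99916399e-01 -5.04474493e-04  6.44086508e-04]
sheet 0.67 [258. 112. 367. 311.] [ 501.4 -381.3    1.4  135.9   65.9]
sheet 0.18 [478. 169. 620. 306.] [ 514.6 -228.6  -17.8   93.1   56.5]
```

View pics/w2.png

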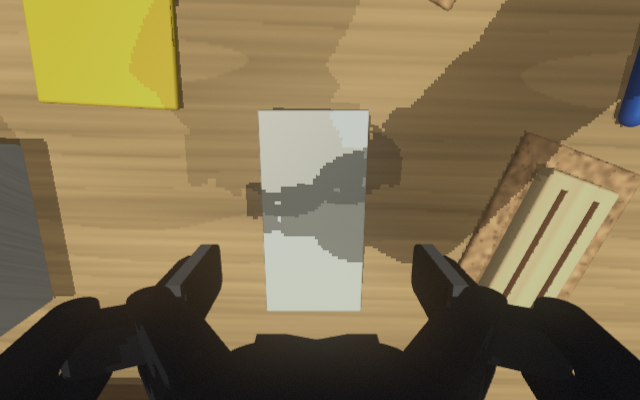

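The sheet sits at (313,210), square between the open fingers. It's free at both ends, so I'm descending.

Request:
drive_tool(
  increments=[
    [[1.5,-1,-25],[0,0,0],1],
    [[0,0,-25],[0,0,0],1],
    [[0,0,-10],[0,0,0],1],
    [[0,0,-6.5],[0,0,0],1],
    [[0,0,0],[0,0,0],1],
    [[0,0,0],[0,0,0],1],
    [[0,0,0],[0,0,0],1],
  ],
)

```text
clock: 4.48
eef_pos: [0.5019, -0.3825, 0.0294]
tool_rot: [-0.012, 1.0, -0.001, 0.001]
ft_force: [0.3, -0.0, -0.1]
grip_width: 0.0852
grasp_force: 0.0
```

Request:
drive_tool(
  increments=[
    [[0,0,0],[0,0,0],0.6],
    [[0,0,0],[0,0,0],0.5],
    [[0,0,0],[0,0,0],0.5],
    [[0,0,0],[0,0,0],0.5],
    [[0,0,0],[0,0,0],0.5],
  ],
)

```text
clock: 4.9
eef_pos: [0.5018, -0.3825, 0.0294]
tool_rot: [-0.012, 1.0, -0.001, 0.001]
ft_force: [0.3, -0.5, 6.5]
grip_width: 0.0637
grasp_force: 66.1
```

Request:
drive_tool(
  increments=[
    [[0,0,15],[0,0,0],0.5],
    [[0,0,30],[0,0,0],0.5],
    [[0,0,30],[0,0,0],0.5],
    [[5.3,32,0],[0,0,-4],0.5],
    [[5.3,32,0],[0,0,-4],0.5],
    [[5.3,32,0],[0,0,-4],0.5],
    [[5.3,32,0],[0,0,-4],0.5],
    [[5.3,31,0],[0,0,-4],0.5],
  ],
)

```text
clock: 5.57
eef_pos: [0.5273, -0.2213, 0.1029]
tool_rot: [0.164, 0.987, 0.0, 0.0]
ft_force: [0.6, 0.7, -0.6]
grip_width: 0.0638
grasp_force: 66.1
```

Request:
drive_tool(
  increments=[
    [[0,0,0],[0,0,0],0.5],
    [[0,0,0],[0,0,0],0.5],
    [[0,0,0],[0,0,0],0.5],
  ],
)

```text
clock: 5.82
eef_pos: [0.5276, -0.2228, 0.1028]
tool_rot: [0.161, 0.987, -0.0, 0.0]
ft_force: [-0.3, 0.3, -1.6]
grip_width: 0.0637
grasp_force: 66.1
```

```bash
python3 - <<'E'
from h import *
c=camera("wrist"); cv2.imwrite("pics/w3.png",c["image"][:,:,::-1])
o=get_obs();print(o["eef_pos"],o["tool_rot"])
z=o["eef_pos"][2]
for q,z in [("sheet",z-.0045),("pad",.006),("lower_plate",.02),("upper_plate",.014)]:
    for s in silhouettes(q,c)[:3]: print(q,round(s["conf"],2),np.round(s["bbox"]),rect(c,s["region"],z))
c=camera("top")
for q,z in [("pad",.006)]:
    for s in silhouettes(q,c)[:3]: print(q,round(s["conf"],2),np.round(s["bbox"]),rect(c,s["region"],z))
E
```

```text
[ 0.52747611 -0.22342045  0.10272913] [ 1.61835491e-01  9.86817670e-01 -2.71494747e-04  2.94496142e-04]
sheet 0.96 [232. 102. 401. 346.] [ 515.4 -219.   -18.6  111.    66.3]
pad 0.77 [247.  95. 389. 103.] [ 458.7 -197.7   71.4   88.8    4.5]
pad 0.71 [ 17.   2. 124.  18.] [ 358.7 -327.6   71.4   64.8   10. ]
lower_plate 0.46 [315.   0. 348.  54.] [ 423.1 -177.3   -2.9   32.5   13.4]
upper_plate 0.9 [464.   0. 567. 181.] [495.6 -80.1 -14.2 111.   55.4]
upper_plate 0.16 [591. 290. 640. 344.] [685.7 -32.2  -3.9  53.2  35.1]
pad 0.75 [384. 177. 403. 223.] [ 507.8 -183.4   -1.5   96.3   49.2]
pad 0.59 [482. 233. 509. 280.] [ 360.5 -512.1   -1.7  151.4   92.4]
```

View pics/w3.png

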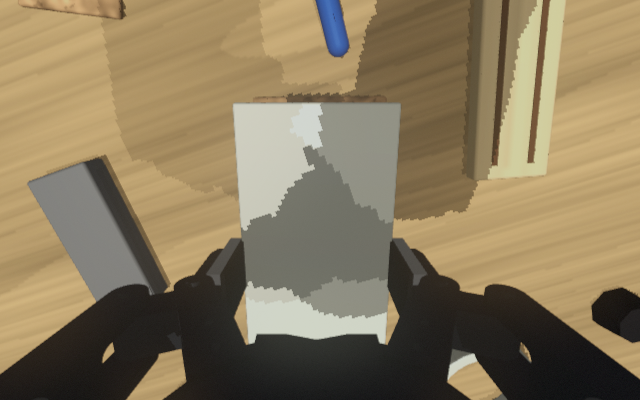

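The sheet is held level at (315,220), with its near edge at row 103 and a strip of the pad showing just beyond it. Its centre is within 0.5 mm of the TCP. Next I lower it onto the plate.

Request:
drive_tool(
  increments=[
    [[2,0,-30],[0,0,0],0.5],
    [[0,0,-25],[0,0,0],0.5],
    [[0,0,-10],[0,0,0],0.5],
    [[0,0,-5],[0,0,0],0.5],
    [[0,0,-2],[0,0,0],0.5],
    [[0,0,0],[0,0,0],0.5],
    [[0,0,0],[0,0,0],0.5],
  ],
)

```text
clock: 6.75
eef_pos: [0.5303, -0.2231, 0.0317]
tool_rot: [0.162, 0.987, -0.0, 0.001]
ft_force: [0.1, 0.5, 0.5]
grip_width: 0.0638
grasp_force: 66.1
```

Request:
drive_tool(
  increments=[
    [[0,0,-0.5],[0,0,0],0.5],
    [[0,0,-0.5],[0,0,0],0.5],
    [[0,0,0],[0,0,0],0.5],
    [[0,0,0],[0,0,0],0.5],
  ],
)

```text
clock: 7.08
eef_pos: [0.5296, -0.2227, 0.03]
tool_rot: [0.162, 0.987, -0.0, 0.0]
ft_force: [0.5, -0.3, -0.9]
grip_width: 0.0638
grasp_force: 66.1
```

Request:
drive_tool(
  increments=[
    [[0,0,-0.7],[0,0,0],0.5],
    [[0,0,0],[0,0,0],0.5],
    [[0,0,0],[0,0,0],0.85],
    [[0,0,0],[0,0,0],1],
    [[0,0,0],[0,0,0],1],
    [[0,0,0],[0,0,0],1],
  ],
)

```text
clock: 7.58
eef_pos: [0.5292, -0.2226, 0.0286]
tool_rot: [0.162, 0.987, 0.0, -0.0]
ft_force: [-0.2, 0.2, 0.9]
grip_width: 0.0853
grasp_force: 0.0
```

Request:
drive_tool(
  increments=[
    [[0,0,20],[0,0,0],1],
    [[0,0,40],[0,0,0],1],
    [[0,0,40],[0,0,0],1],
    [[-6,24,20],[0,0,0],1],
    [[-6,24,20],[0,0,0],1],
    [[-6,24,20],[0,0,0],1],
    [[0,0,0],[0,0,0],1],
    [[0,0,0],[0,0,0],1],
  ],
)

```text
clock: 8.25
eef_pos: [0.5121, -0.15, 0.1903]
tool_rot: [0.161, 0.987, -0.0, 0.002]
ft_force: [0.6, 0.2, -0.5]
grip_width: 0.0854
grasp_force: 0.0
```

```bash
python3 - <<'E'
from h import *
c=camera("wrist"); cv2.imwrite("pics/w4.png",c["image"][:,:,::-1])
o=get_obs();print(o["eef_pos"],o["tool_rot"])
for q,z in [("sheet",.025),("pad",.006),("upper_plate",.014)]:
    for s in silhouettes(q,c)[:3]: print(q,round(s["conf"],2),np.round(s["bbox"]),rect(c,s["region"],z))
E
```

```text
[ 0.51158318 -0.15059337  0.18896338] [ 1.61306386e-01  9.86904205e-01 -2.68497371e-04  5.17352583e-04]
sheet 0.58 [214. 150. 286. 289.] [ 528.8 -222.9  -18.7  137.7   67.1]
pad 0.84 [203. 139. 305. 282.] [ 527.6 -220.1  -18.   150.6   90.8]
pad 0.58 [ 37.   1. 116.  91.] [ 326.1 -313.   -25.1   73.7   65.5]
upper_plate 0.77 [355.  64. 413. 199.] [491.6 -76.6 -14.3 120.2  51.4]
```

View pics/w4.png

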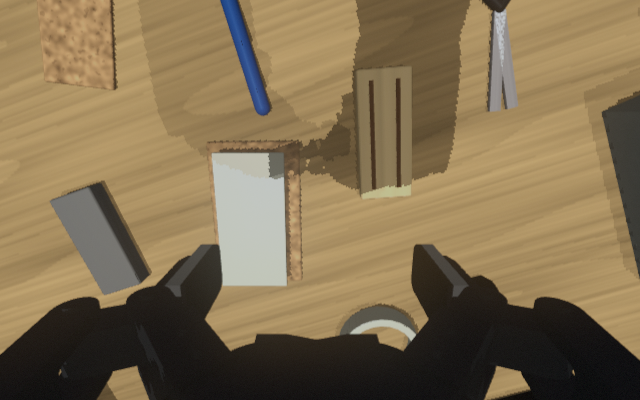

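The sheet lies at (250,218), aligned on the plate and pad to within 1 mm of the plate pose I measured. The upper plate is at (385,132), so I go there next.

Request:
drive_tool(
  increments=[
    [[-7,25,0],[0,0,1.5],1],
    [[-7,25,0],[0,0,1.5],1],
    [[-6,24,-20],[0,0,1.4],1],
    [[0,0,-35],[0,0,0],1],
    [[0,0,-35],[0,0,0],1],
    [[0,0,-20],[0,0,0],1],
    [[0,0,0],[0,0,0],1],
    [[0,0,0],[0,0,0],1],
  ],
)

```text
clock: 9.12
eef_pos: [0.4899, -0.077, 0.0771]
tool_rot: [0.124, 0.992, 0.0, -0.002]
ft_force: [0.6, 0.2, -0.4]
grip_width: 0.0855
grasp_force: 0.0
```

```bash
python3 - <<'E'
from h import *
c=camera("wrist"); cv2.imwrite("pics/w5.png",c["image"][:,:,::-1])
o=get_obs();print(o["eef_pos"],o["tool_rot"])
for q,z in [("sheet",.025),("upper_plate",.014)]:
    for s in silhouettes(q,c)[:2]: print(q,round(s["conf"],2),np.round(s["bbox"]),rect(c,s["region"],z))
E
```

```text
[ 0.49150294 -0.07725835  0.07869475] [ 1.24249234e-01  9.92250918e-01 -1.58942930e-05 -4.93679396e-04]
sheet 0.9 [ 48. 229. 165. 400.] [ 487.2 -207.7   71.3   68.6   51.3]
upper_plate 0.88 [276. 123. 361. 308.] [491.2 -75.7 -14.2 120.5  49.9]
```

Request:
drive_tool(
  increments=[
    [[0,1,-25],[0,0,0],1],
    [[0,0,-20],[0,0,0],0.9],
    [[0,0,-8],[0,0,0],0.8],
    [[0,0,-4],[0,0,0],0.8],
    [[0,0,0],[0,0,0],0.8],
    [[0,0,0],[0,0,0],0.8],
  ],
)

```text
clock: 9.77
eef_pos: [0.4923, -0.0759, 0.0229]
tool_rot: [0.124, 0.992, -0.0, 0.001]
ft_force: [0.7, -0.5, 0.6]
grip_width: 0.0684
grasp_force: 0.0
```

Request:
drive_tool(
  increments=[
    [[0,0,0],[0,0,0],0.5],
    [[0,0,0],[0,0,0],0.35],
    [[0,0,0],[0,0,0],0.35],
    [[0,0,0],[0,0,0],0.35],
    [[0,0,0],[0,0,0],0.35],
    [[0,0,0],[0,0,0],0.35],
  ],
)

```text
clock: 10.27
eef_pos: [0.4926, -0.0759, 0.0235]
tool_rot: [0.124, 0.992, -0.0, 0.002]
ft_force: [-1.3, 0.0, 4.5]
grip_width: 0.0476
grasp_force: 61.7
```

Request:
drive_tool(
  increments=[
    [[0,0,20],[0,0,0],0.35],
    [[0,0,40],[0,0,0],0.35],
    [[8,-30,20],[0,0,-1],0.35],
    [[8,-30,0],[0,0,-1],0.35],
    [[7,-29.5,0],[0,0,-1],0.35],
    [[7,-29,0],[0,0,-1],0.35],
    [[7,-29,0],[0,0,-0.4],0.35],
    [[0,0,0],[0,0,0],0.35],
  ],
)

```text
clock: 10.93
eef_pos: [0.5302, -0.2286, 0.1029]
tool_rot: [0.164, 0.986, -0.002, 0.002]
ft_force: [0.2, 0.5, -0.4]
grip_width: 0.0481
grasp_force: 62.5
```

Request:
drive_tool(
  increments=[
    [[0,0,0],[0,0,0],0.35],
    [[0,0,0],[0,0,0],0.35],
  ],
)

```text
clock: 11.1
eef_pos: [0.528, -0.2229, 0.1019]
tool_rot: [0.162, 0.987, 0.0, -0.0]
ft_force: [0.6, 0.5, -1.5]
grip_width: 0.0478
grasp_force: 62.5
```

```bash
python3 - <<'E'
from h import *
c=camera("wrist"); cv2.imwrite("pics/w6.png",c["image"][:,:,::-1])
o=get_obs();print(o["eef_pos"],o["tool_rot"],o["grip_width"])
for q,z in [("sheet",.025),("pad",.006),("upper_plate",o["eef_pos"][2]-.0095)]:
    for s in silhouettes(q,c)[:2]: print(q,round(s["conf"],2),np.round(s["bbox"]),rect(c,s["region"],z))
E
```

```text
[ 0.52787814 -0.22242381  0.10182219] [ 1.61510098e-01  9.86870954e-01  2.52420813e-04 -3.81729799e-04] 0.04763057025176911
sheet 0.92 [263. 108. 370. 122.] [ 468.1 -201.8   71.3   65.3    7.1]
sheet 0.42 [437. 333. 505. 380.] [ 672.3 -169.8   17.4   32.    17.4]
pad 0.87 [247.  93. 387. 294.] [ 503.6 -212.4  -18.7   98.3   90.8]
pad 0.57 [ 17.   0. 122.  20.] [ 359.1 -327.3   71.3   64.8   10. ]
upper_plate 0.57 [257. 119. 376. 340.] [ 519.8 -220.3  -18.7  104.8   50.1]
```

View pics/w6.png

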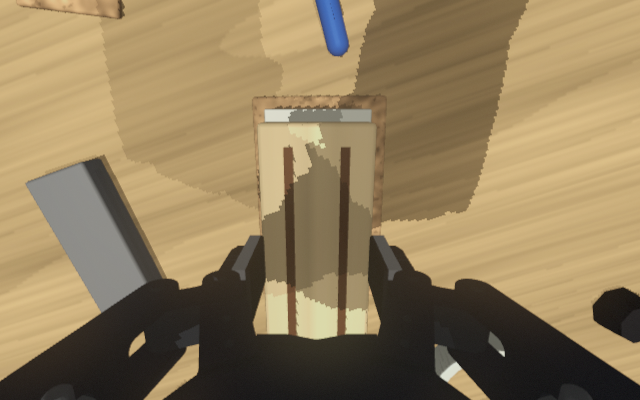

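The upper plate is held at (316,228) with the sheet's end strip visible at rows 108-122. The plate's centre needs about +2 mm in x before I lower it.

Request:
drive_tool(
  increments=[
    [[2,0.2,-20],[0,0,0],0.35],
    [[0,0,-20],[0,0,0],0.35],
    [[0,0,-8],[0,0,0],0.35],
    [[0,0,-3],[0,0,0],0.35],
    [[0,0,0],[0,0,0],0.35],
    [[0,0,0],[0,0,0],0.35],
    [[0,0,-1],[0,0,0],0.35],
    [[0,0,0],[0,0,0],0.35],
  ],
)

```text
clock: 11.97
eef_pos: [0.5311, -0.2232, 0.0508]
tool_rot: [0.162, 0.987, -0.0, 0.001]
ft_force: [-0.1, -0.5, -0.2]
grip_width: 0.0476
grasp_force: 62.5
```

Request:
drive_tool(
  increments=[
    [[0,0,-0.5],[0,0,0],0.35],
    [[0,0,0],[0,0,0],0.35],
    [[0,0,0],[0,0,0],0.35],
  ],
)

```text
clock: 12.22
eef_pos: [0.5305, -0.2231, 0.0496]
tool_rot: [0.162, 0.987, -0.0, 0.0]
ft_force: [-0.0, 1.5, -0.8]
grip_width: 0.0478
grasp_force: 62.5
```

Request:
drive_tool(
  increments=[
    [[0,0,-0.7],[0,0,0],0.35],
    [[0,0,0],[0,0,0],0.35],
    [[0,0,0],[0,0,0],0.65],
    [[0,0,0],[0,0,0],0.85],
    [[0,0,0],[0,0,0],1],
    [[0,0,0],[0,0,0],1],
    [[0,0,20],[0,0,0],1],
    [[0,0,35],[0,0,0],1],
  ],
)

```text
clock: 12.88
eef_pos: [0.5271, -0.2216, 0.0999]
tool_rot: [0.162, 0.987, 0.001, -0.005]
ft_force: [0.5, 0.8, -0.2]
grip_width: 0.0852
grasp_force: 0.0
```

Request:
drive_tool(
  increments=[
    [[0,0,40],[0,0,0],1],
    [[-5,25,25],[0,0,1],1],
    [[-8,25,25],[0,0,1],1],
    [[-8,25,25],[0,0,1],1],
    [[0,0,0],[0,0,0],1],
    [[0,0,0],[0,0,0],1],
  ],
)

```text
clock: 13.38
eef_pos: [0.5103, -0.1473, 0.2208]
tool_rot: [0.135, 0.991, -0.0, 0.002]
ft_force: [1.2, -0.7, 0.0]
grip_width: 0.0853
grasp_force: 0.0
```

```bash
python3 - <<'E'
from h import *
c=camera("wrist"); cv2.imwrite("pics/w7.png",c["image"][:,:,::-1])
o=get_obs();print(o["eef_pos"],o["tool_rot"],o["grip_width"])
for q,z in [("sheet",.025),("pad",.006),("upper_plate",.039)]:
    for s in silhouettes(q,c)[:2]: print(q,round(s["conf"],2),np.round(s["bbox"]),rect(c,s["region"],z))
E
```

```text
[ 0.50968278 -0.14782173  0.21913563] [ 1.35454883e-01  9.90783079e-01 -3.10519639e-04  8.76417641e-04] 0.08519310211719845
sheet 0.9 [220. 147. 285. 271.] [ 528.3 -222.5  -18.2  136.    66.8]
pad 0.89 [212. 134. 305. 268.] [ 526.3 -220.2  -18.5  149.6   91.7]
pad 0.89 [ 70.   1. 140.  85.] [ 324.7 -312.4  -25.5   76.    64.6]
upper_plate 0.66 [225. 154. 276. 271.] [ 528.6 -221.9  -18.2  121.7   52.5]
```

View pics/w7.png

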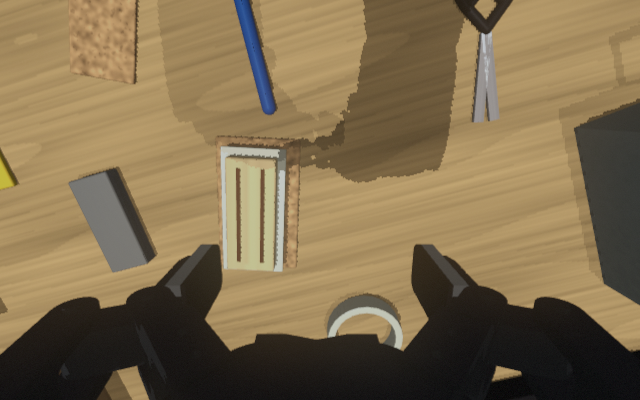

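Request:
drive_tool(
  increments=[
    [[-8,36,4],[0,0,2],1],
    [[-8,36,4],[0,0,2],1],
    [[-8,36,4],[0,0,2],1],
    [[-8,36,4],[0,0,2],1],
    [[-8,36,4],[0,0,2],1],
    [[-8,36,4],[0,0,2],1],
    [[-8,36,4],[0,0,2],1],
    [[-8,36,4],[0,0,2],1],
  ],
)

```text
clock: 14.25
eef_pos: [0.4447, 0.1408, 0.2494]
tool_rot: [-0.003, 1.0, -0.0, -0.001]
ft_force: [0.6, 0.3, 0.1]
grip_width: 0.0852
grasp_force: 0.0
```

Request:
drive_tool(
  increments=[
    [[-5,30,0],[0,0,2],1],
    [[0,0,0],[0,0,2],1],
    [[0,0,0],[0,0,0],1],
    [[0,0,0],[0,0,0],1],
  ],
)

```text
clock: 14.58
eef_pos: [0.4402, 0.1696, 0.2494]
tool_rot: [-0.038, 0.999, -0.001, -0.001]
ft_force: [-1.0, 0.1, -0.3]
grip_width: 0.0856
grasp_force: 0.0
```

```bash
python3 - <<'E'
from h import *
c=camera("wrist"); cv2.imwrite("pics/w8.png",c["image"][:,:,::-1])
np.savez("w8.npz",K=c["K"],view=c["view"])
o=get_obs();print(o["eef_pos"],o["tool_rot"],o["joint_pos"])
for q,z in [("knob_grip",.134),("handle",.133),("cover",.108)]:
    for s in silhouettes(q,c)[:2]: print(q,round(s["conf"],2),np.round(s["bbox"]),rect(c,s["region"],z))
E
```

```text
[0.44037752 0.16919931 0.2495834 ] [-3.71985114e-02  9.99307306e-01 -5.04758667e-04 -9.61572804e-04] [ 3.67024904e-01  1.86597170e-01 -6.49030627e-02  1.32144254e+00
 -3.32255143e-04  2.92611026e-01]
knob_grip 0.65 [373. 309. 413. 352.] [552.5 245.4  72.4  39.9  36. ]
handle 0.88 [263. 245. 527. 400.] [530.4 201.8 -83.4 141.6 101.2]
cover 0.73 [264. 243. 523. 400.] [545.7 205.5 -84.  155.  109.3]
```

View pics/w8.png

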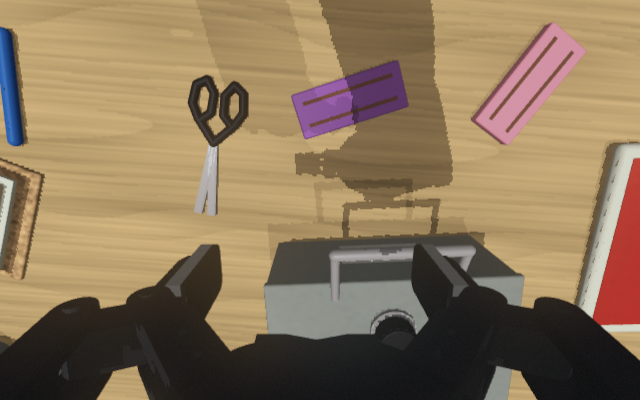

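The stack is good: plate, sheet and plate are concentric at (252,210) within about 1 mm. In the chest view the bar runs from (331,256) to (472,252), and the knob is at (393,328).

```bash
python3 - <<'E'
from h import *
c=dict(np.load("w8.npz"))
e=ray(c,[(333,257),(471,252)],.133); print(e.round(4),e.mean(0).round(4),np.hypot(*(e[0]-e[1])[:2]), np.degrees(np.arctan2(-(e[1]-e[0])[0],(e[1]-e[0])[1])))
print(ray(c,[(267,285),(521,276)],.108).round(4))
g=cv2.imread("pics/w8.png")[235:300,300:500]
cv2.imwrite("pics/w8c.png",cv2.resize(g,None,fx=4,fy=4,interpolation=cv2.INTER_CUBIC))
E
```

```text
[[0.4899 0.1865 0.133 ]
 [0.4769 0.2993 0.133 ]] [0.4834 0.2429 0.133 ] 0.11354757193084034 6.578864853405014
[[0.5347 0.1297 0.108 ]
 [0.5076 0.3642 0.108 ]]
```

View pics/w8c.png

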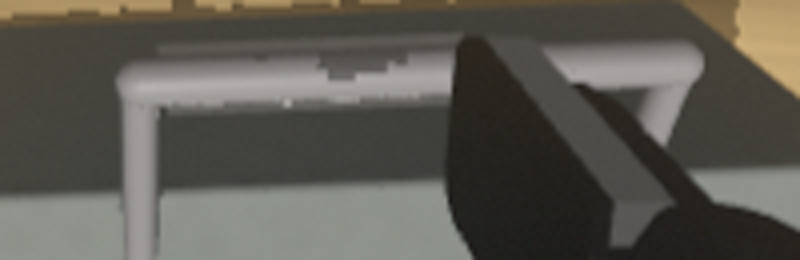

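Request:
drive_tool(
  increments=[
    [[0.6,5.4,0],[0,0,-6.8],0.9],
    [[0.6,5.4,0],[0,0,-6.8],0.8],
    [[0.6,5.4,0],[0,0,-6.8],0.7],
    [[0.6,5.4,0],[0,0,-6.8],0.6],
    [[0.6,5.4,0],[0,0,-6.8],0.5],
    [[0.6,5.4,0],[0,0,-6.8],0.5],
    [[0.6,5.4,0],[0,0,-6.8],0.5],
    [[0.6,5.4,0],[0,0,-6.8],0.5],
  ],
)

```text
clock: 15.45
eef_pos: [0.4455, 0.2125, 0.2505]
tool_rot: [0.426, 0.905, -0.0, -0.0]
ft_force: [0.2, -0.0, 0.6]
grip_width: 0.043
grasp_force: 0.0
```

Request:
drive_tool(
  increments=[
    [[0.6,5.4,0],[0,0,-6.8],0.5],
    [[0.6,5.4,0],[0,0,-6.8],0.5],
    [[0.6,5.4,0],[0,0,-6.8],0.5],
    [[0.6,5.4,0],[0,0,-6.8],0.5],
    [[0.6,5.4,0],[0,0,-6.5],0.5],
    [[0,0,-7],[0.72,-6.63,0],0.5],
    [[0,0,-7],[0.72,-6.63,0],0.5],
    [[0,0,-8],[0.72,-6.63,0],0.5],
  ],
)

```text
clock: 16.12
eef_pos: [0.4498, 0.2398, 0.229]
tool_rot: [0.658, 0.732, 0.132, 0.118]
ft_force: [-0.4, 0.4, -0.6]
grip_width: 0.0431
grasp_force: 0.0
```

Request:
drive_tool(
  increments=[
    [[0,0,0],[0,0,0],0.5],
    [[0,0,0],[0,0,0],0.5],
    [[0,0,0],[0,0,0],0.5],
  ],
)

```text
clock: 16.37
eef_pos: [0.4498, 0.2406, 0.2308]
tool_rot: [0.658, 0.733, 0.13, 0.116]
ft_force: [1.1, 0.5, -0.3]
grip_width: 0.0425
grasp_force: 0.0
```

```bash
cat > t.py <<'E'
from h import *
from scipy.spatial.transform import Rotation as R
o=get_obs(); r=R.from_quat(o["tool_rot"])
th=np.radians(6.2); Y=[-np.sin(th),np.cos(th),0]; X=[np.cos(th),np.sin(th),0]
print("t",o["clock"],"pos",(o["eef_pos"]*1000).round(1),"J",np.degrees(o["joint_pos"]).round(0),"F",o["ft_force"].round(1),"w",round(o["grip_width"],4),o["grasp_force"])
print("tool z",r.apply([0,0,1]).round(3),"tool y",r.apply([0,1,0]).round(3))
z=r.apply([0,0,1]);print("tilt",np.degrees(np.arctan2(z@X,-z[2])),"side",np.degrees(np.arcsin(z@Y)))
E
python3 - <<'E'
import t
from h import *
c=camera("wrist"); cv2.imwrite("pics/w9.png",c["image"][:,:,::-1])
p=proj(c,[[.482+.055*.108,.243-.055*.994,.133],[.482,.243,.133],[.482-.055*.108,.243+.055*.994,.133]]);print(p)
for q in p: cv2.drawMarker(c["image"],tuple(int(v) for v in q),(255,0,0),0,12)
cv2.imwrite("pics/w9.png",c["image"][:,:,::-1])
E
```

```text
t 16.3667 pos [449.8 240.6 230.8] J [ 33.   3. -19.  50.  -9. 115.] F [ 1.1  0.5 -0.3] w 0.0425 0.0
tool z [ 0.341  0.038 -0.939] tool y [0.934 0.101 0.344]
tilt 20.091765625233204 side 0.05861752657727173
[[311.35527972 270.53977023]
 [311.00862643 203.68337063]
 [310.61776719 128.30130604]]
```

View pics/w9.png

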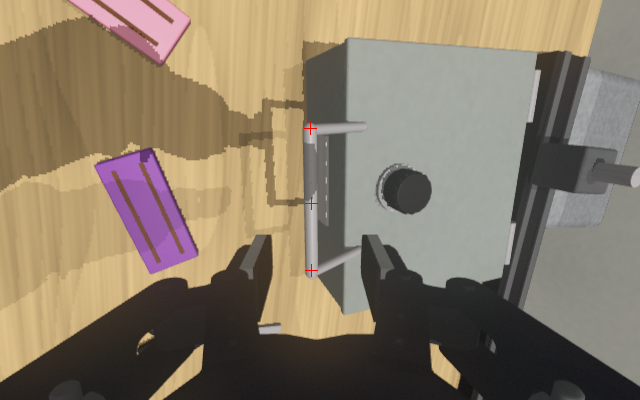

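The markers sit right on the bar, which runs from (310,128) to (312,272). The knob is at (406,190). Approaching along the tool axis and gripping.

Request:
drive_tool(
  increments=[
    [[8,0.6,-24.5],[0,0,0],0.5],
    [[8,0.6,-24.5],[0,0,0],0.5],
    [[8,0.6,-24.5],[0,0,0],0.5],
    [[8,0.6,-24],[0,0,0],0.5],
    [[0,0,0],[0,0,0],0.5],
    [[0,0,0],[0,0,0],0.5],
  ],
)

```text
clock: 16.92
eef_pos: [0.4822, 0.243, 0.1313]
tool_rot: [0.658, 0.733, 0.129, 0.116]
ft_force: [-0.3, -0.5, 0.7]
grip_width: 0.0425
grasp_force: 0.0
```

Request:
drive_tool(
  increments=[
    [[0,0,0],[0,0,0],0.25],
    [[0,0,0],[0,0,0],0.1],
    [[0,0,0],[0,0,0],0],
    [[0,0,0],[0,0,0],0],
    [[0,0,0],[0,0,0],0],
    [[0,0,0],[0,0,0],0],
  ],
)

```text
clock: 17.42
eef_pos: [0.4806, 0.2434, 0.1331]
tool_rot: [0.657, 0.733, 0.131, 0.116]
ft_force: [-3.0, -0.3, 6.2]
grip_width: 0.0079
grasp_force: 58.7
```

```bash
python3 t.py
```

```text
t 17.4167 pos [480.6 243.4 133.1] J [ 31.  11. -25.  35.  -8. 114.] F [-3.  -0.3  6.2] w 0.0079 58.689000606536865
tool z [ 0.342  0.039 -0.939] tool y [0.933 0.103 0.345]
tilt 20.158712322300474 side 0.10679644047377967
```

Request:
drive_tool(
  increments=[
    [[0.7,0.1,5],[-0.13,1.18,0],0],
    [[0.7,0.1,5],[-0.13,1.18,0],0],
    [[0,0,0],[0,0,0],0],
    [[0,0,0],[0,0,0],0],
  ],
)

```text
clock: 17.75
eef_pos: [0.4812, 0.2435, 0.1383]
tool_rot: [0.659, 0.736, 0.113, 0.101]
ft_force: [11.4, 7.5, -22.4]
grip_width: 0.008
grasp_force: 61.0
```

```bash
python3 t.py
```

```text
t 17.75 pos [481.2 243.5 138.3] J [ 31.  12. -22.  39.  -7. 113.] F [ 11.4   7.5 -22.4] w 0.008 61.020821928977966
tool z [ 0.298  0.033 -0.954] tool y [0.948 0.105 0.3  ]
tilt 17.446014568132156 side 0.054728575137214776
```

The cover moved 5 mm and then stood firm at 22 N, so it is caught. I'll set it down, release the bar and go to the knob.

Request:
drive_tool(
  increments=[
    [[-0.7,-0.1,-5],[0.13,-1.18,0],0],
    [[-0.7,-0.1,-5],[0.13,-1.18,0],0],
    [[0,0,0],[0,0,0],0],
    [[0,0,0],[0,0,0],0.3],
    [[0,0,0],[0,0,0],0.5],
    [[0,0,0],[0,0,0],0.5],
    [[-8,-0.6,24],[0,0,0],0.5],
    [[-8,-0.6,24],[0,0,0],0.6],
  ],
)

```text
clock: 18.42
eef_pos: [0.4629, 0.2405, 0.1777]
tool_rot: [0.658, 0.734, 0.127, 0.116]
ft_force: [0.2, 0.0, 0.6]
grip_width: 0.0507
grasp_force: 0.0
```

Request:
drive_tool(
  increments=[
    [[0,0,25],[-0.72,6.63,0],0.75],
    [[20,2,0],[-0.72,6.63,0],0.75],
    [[20,2,0],[-0.72,6.63,0],0.75],
    [[20,2,0],[0,0,0],0.75],
    [[0,0,0],[0,0,0],0.75],
    [[0,0,0],[0,0,0],0.75],
  ],
)

```text
clock: 18.92
eef_pos: [0.5254, 0.2473, 0.1984]
tool_rot: [0.668, 0.744, 0.006, 0.006]
ft_force: [-0.7, 0.5, -0.8]
grip_width: 0.0641
grasp_force: 0.0
```

```bash
python3 - <<'E'
import t
from h import *
c=camera("wrist"); cv2.imwrite("pics/w10.png",c["image"][:,:,::-1])
print(proj(c,[[.5715,.2527,.134]]))
for s in silhouettes("knob_grip",c)[:3]:
    b=s["bbox"];print(s["conf"],b,rect(c,s["region"],.134),ray(c,[(b[0]+b[2])/2,(b[1]+b[3])/2],.125))
# dark blob
g=c["image"].max(2); m=(g<50).astype(np.uint8); n,l,st,ce=cv2.connectedComponentsWithStats(m)
for i in range(1,n):
    if 300<st[i,4]<8000: print(st[i],ce[i].round(1),ray(c,ce[i],.134).round(4))
E
```

```text
t 18.9167 pos [525.4 247.3 198.4] J [ 25.  24.   7.  72.  -0. 109.] F [-0.7  0.5 -0.8] w 0.0641 0.0
tool z [ 0.016  0.001 -1.   ] tool y [0.994 0.109 0.016]
tilt 0.9384288177333472 side -0.05736829350858251
[[387.5571754  217.74614279]]
[356 183  43  40 788] [373.4 201.6] [[0.561  0.2622 0.134 ]]
```

I've now viewed 11 pictures, one over the limit of 10, because I miscounted the crops. I'll view no more and use numbers only from here. The knob estimate disagrees with this dark blob, so I'll check it numerically.

```bash
python3 - <<'E'
from h import *
from scipy.spatial.transform import Rotation as R
o=get_obs(); c=camera("wrist")
def T(q,p): M=np.eye(4); M[:3,:3]=R.from_quat(q).as_matrix(); M[:3,3]=p; return M
tc=c["view"]@T(o["tool_rot"],o["eef_pos"])   # tool->cam
V9=tc@np.linalg.inv(T([.658,.733,.130,.116]/np.linalg.norm([.658,.733,.130,.116]),[.4498,.2406,.2308]))
c9=dict(K=c["K"],view=V9)
print("check bar",proj(c9,[[.482,.243,.133]]),"(311,203.7)")
g=cv2.imread("pics/w9.png").max(2)[150:230,360:450]; m=(g<60).astype(np.uint8)
n,l,st,ce=cv2.connectedComponentsWithStats(m)
for i in range(1,n):
    if st[i,4]>200: print(st[i],ce[i]+[360,150],ray(c9,ce[i]+[360,150],.134).round(4))
g=c["image"].max(2)[150:290:6,330:450:4]; print("\n".join(" ".join(f"{v:3d}" for v in r) for r in g))
E
```

```text
check bar [[311.425866  203.5275928]] (311,203.7)
[ 23  19  37  44 586] [395.15699659 186.56996587] [[0.5525 0.2581 0.134 ]]
111 112 110 108 108 112 111 111 110 112 111 171 173 174 122 143 114 115 115 115 174 174 174 175 173 173 172 173 173 174
110 111 110 109 109 112 110 110 110 110 111 128 173 172 113 114 113 113 114 130 173 173 173 174 174 174 174 174 173 174
111 110 109 111 111 112 111 111 111 110 112 112 111 111 111 114 113 114 114 113 172 173 173 173 172 173 173 173 173 174
111 111 109 110 111 110 111 109 108 109 111 113 113 112 113 113 113 112 115 123 172 173 173 173 173 172 175 174 173 173
113 112 110 110 110 112 110 109 109 109 111 112 112 113 113 112 112 111 113 157 172 173 174 173 172 172 173 174 174 173
111 110 109 109 109 110 111 110 109 108  86 120 123 122 123 122 121 121 111 172 171 171 172 172 170 171 172 174 175 174
109 109 109 109 109 108 111 111  85 109 117  43  43  44  44  45  47  50 122 194 171 169 173 172 170 170 171 173 173 173
111 109 110 109 108 108 109  99  98  43  43  44  46  45  47  53  52  50  49  48 162 169 170 172 171 170 171 172 173 174
109 110 111 110
[... 1204 characters left out ...]
 168 168 166 166 166 169 168 168 168  49  48  47  47  49  92  91  91  53  49  69 168 169 169 170 169
169 167 167 168 167 167 168 168 167 168 168 166 165 166  48  48  49  46  47  49  93  91  92  52  50  66 168 169 170 171
166 167 169 169 168 169 168 169 168 169 169 168 167 166  48  48  48  47  45  45  48  91  91  90  47  47  48 169 172 171
155 155 170 168 167 167 168 169 168 168 167 167 167 168  47  49  48  47  45  46  51  92 103 101  47  45  48  46  51 112
167 169 170 168 167 167 168 169 169 169 168 168 165 165  60  48  47  47  46  44  48 103 101  45  46  45  48  48  47  48
169 170 168 168 168 168 167 167 169 169 169 168 167 166 166  48  46  46  45  44  47  45  45  45  44  44  45  45  44  48
```

```bash
cat > k.py <<'E'
from h import *
c=camera("wrist"); g=c["image"].max(2); A=np.zeros((400,640),np.uint8); A[170:238,345:445]=1
m=((g<82)&(A>0)).astype(np.uint8)
a=np.linspace(0,2*np.pi,40)
best=[]
for x in np.arange(.555,.585,.001):
  for y in np.arange(.24,.27,.001):
    P=np.r_[np.c_[x+.018*np.cos(a),y+.018*np.sin(a),a*0+.134],np.c_[x+.018*np.cos(a),y+.018*np.sin(a),a*0+.109]]
    M=np.zeros_like(m); cv2.fillConvexPoly(M,cv2.convexHull(proj(c,P).round().astype(np.int32)),1); M*=A
    best.append(((m&M).sum()/(m|M).sum(),x,y))
best.sort(reverse=True); print(best[:3], np.mean(best[:8],0))
E
python3 k.py
```

```text
[(np.float64(0.9402404526166902), np.float64(0.5730000000000001), np.float64(0.252)), (np.float64(0.9267361111111111), np.float64(0.5730000000000001), np.float64(0.253)), (np.float64(0.92423710978604), np.float64(0.5740000000000001), np.float64(0.252))] [0.92280905 0.572875   0.25225   ]
```

Request:
drive_tool(
  increments=[
    [[23.5,2.6,0],[0,0.9,0],0.75],
    [[23.5,2.5,0],[0,0,0],0.75],
    [[0,0,-25],[0,0,0],0.75],
    [[0,0,-25],[0,0,0],0.75],
    [[0,0,-12],[0,0,0],0.75],
    [[0,0,-6],[0,0,0],0.75],
    [[0,0,0],[0,0,0],0.75],
    [[0,0,0],[0,0,0],0.75],
  ],
)

```text
clock: 19.78
eef_pos: [0.5712, 0.253, 0.133]
tool_rot: [0.667, 0.745, 0.002, 0.001]
ft_force: [-1.0, 0.6, -0.3]
grip_width: 0.0641
grasp_force: 0.0
```

Request:
drive_tool(
  increments=[
    [[0,0,0],[0,0,0],0.5],
    [[0,0,0],[0,0,0],0.4],
    [[0,0,0],[0,0,0],0.2],
    [[0,0,0],[0,0,0],0.2],
    [[0,0,0],[0,0,0],0.2],
  ],
)

```text
clock: 20.2
eef_pos: [0.5721, 0.2532, 0.134]
tool_rot: [0.667, 0.745, 0.003, 0.001]
ft_force: [-1.4, -1.0, 5.6]
grip_width: 0.0343
grasp_force: 59.5
```

```bash
python3 t.py
```

```text
t 20.2 pos [572.1 253.2 134. ] J [ 24.  32.   9.  67.   0. 108.] F [-1.4 -1.   5.6] w 0.0343 59.52711045742035
tool z [ 0.005  0.003 -1.   ] tool y [0.994 0.11  0.005]
tilt 0.2874483333999464 side 0.14503475292643503
```

Request:
drive_tool(
  increments=[
    [[0,0,0],[0,0,6.9],0.2],
    [[0,0,0],[0,0,6.9],0.2],
    [[0,0,0],[0,0,6.9],0.2],
    [[0,0,0],[0,0,6.9],0.2],
    [[0,0,0],[0,0,6.9],0.2],
    [[0,0,0],[0,0,6.9],0.2],
    [[0,0,0],[0,0,6.9],0.2],
    [[0,0,0],[0,0,6.9],0.2],
  ],
)

```text
clock: 20.87
eef_pos: [0.5723, 0.2533, 0.134]
tool_rot: [0.243, 0.97, 0.002, 0.001]
ft_force: [-1.8, 0.2, 5.6]
grip_width: 0.0341
grasp_force: 59.7
```

Request:
drive_tool(
  increments=[
    [[0,0,0],[0,0,6.9],0.2],
    [[0,0,0],[0,0,6.9],0.2],
    [[0,0,0],[0,0,6.9],0.2],
    [[0,0,0],[0,0,6.9],0.2],
    [[0,0,0],[0,0,6.9],0.2],
    [[0,0,0],[0,0,0],0.2],
    [[0,0,0],[0,0,0],0.2],
    [[0,0,0],[0,0,0],0.2],
  ],
)

```text
clock: 21.53
eef_pos: [0.5723, 0.2534, 0.134]
tool_rot: [-0.053, 0.999, 0.002, 0.001]
ft_force: [-1.7, 0.0, 4.7]
grip_width: 0.0338
grasp_force: 59.7
```

```bash
python3 t.py
```

```text
t 21.5333 pos [572.3 253.4 134. ] J [24. 32. 10. 68.  0. 18.] F [-1.7  0.   4.7] w 0.0338 59.69416379928589
tool z [ 0.001  0.004 -1.   ] tool y [-0.105  0.994  0.004]
tilt 0.1026005891007785 side 0.22746660069678995
```

Request:
drive_tool(
  increments=[
    [[0,0,0],[0,0,0],0.5],
    [[0,0,0],[0,0,0],0.75],
    [[0,0,0],[0,0,0],0.75],
    [[0,0,0],[0,0,0],0.75],
    [[0,0,25],[0,0,0],0.75],
    [[0,0,36],[0,0,0],0.75],
    [[0,0,36],[0,0,-5.7],0.75],
    [[-10,-1.1,0],[0,0,-7],0.6],
  ],
)

```text
clock: 22.2
eef_pos: [0.5661, 0.2531, 0.237]
tool_rot: [0.061, 0.998, 0.005, 0.006]
ft_force: [2.2, 1.5, 1.4]
grip_width: 0.0532
grasp_force: 0.0
```

Request:
drive_tool(
  increments=[
    [[-10,-1,0],[0,0,-7],0.5],
    [[-10,-1,0],[0,0,-7],0.5],
    [[-10,-1,0],[0,0,-7],0.5],
    [[-10,-1,0],[0,0,-7],0.5],
    [[-10,-1,0],[0,0,-7],0.5],
    [[-10,-1,0],[0,0,-7],0.5],
    [[-10,-1,0],[0,0,-7],0.5],
    [[-10,-1,0],[0,0,-7],0.5],
  ],
)

```text
clock: 22.87
eef_pos: [0.4809, 0.2435, 0.2287]
tool_rot: [0.523, 0.852, 0.001, -0.0]
ft_force: [-0.2, -0.2, -0.2]
grip_width: 0.0425
grasp_force: 0.0
```

Request:
drive_tool(
  increments=[
    [[-10,-1,0],[0,0,-7],0.5],
    [[-10,-1,0],[0,0,-7],0.5],
    [[-10,-1,0],[0,0,-7],0.5],
    [[-2,0,0],[0.72,-6.63,0],0.5],
    [[0,0,0],[0.72,-6.63,0],0.5],
    [[0,0,0],[0.72,-6.63,0],0.5],
    [[0,0,0],[0,0,0],0.5],
    [[0,0,0],[0,0,0],0.5],
  ],
)

```text
clock: 23.53
eef_pos: [0.4472, 0.2399, 0.228]
tool_rot: [0.656, 0.734, 0.129, 0.115]
ft_force: [0.5, -0.0, 0.5]
grip_width: 0.0431
grasp_force: 0.0
```

```bash
python3 t.py
```

```text
t 23.5333 pos [447.2 239.9 228. ] J [ 33.   3. -20.  50.  -9. 115.] F [ 0.5 -0.   0.5] w 0.0431 0.0
tool z [ 0.338  0.037 -0.94 ] tool y [0.934 0.105 0.34 ]
tilt 19.89361550157376 side 0.04265360261468098
```

Request:
drive_tool(
  increments=[
    [[8.5,0.8,-24],[0,0,0],0.5],
    [[8.5,0.8,-24],[0,0,0],0.5],
    [[8.5,0.8,-24],[0,0,0],0.5],
    [[8.5,0.8,-23],[0,0,0],0.5],
    [[0,0,0],[0,0,0],0.5],
    [[0,0,0],[0,0,0],0.5],
  ],
)

```text
clock: 24.03
eef_pos: [0.4852, 0.2441, 0.1334]
tool_rot: [0.657, 0.733, 0.129, 0.116]
ft_force: [0.4, -0.2, 1.3]
grip_width: 0.0425
grasp_force: 0.0
```

Request:
drive_tool(
  increments=[
    [[0,0,0],[0,0,0],0.25],
    [[0,0,0],[0,0,0],0.1],
    [[0,0,0],[0,0,0],0],
    [[0,0,0],[0,0,0],0],
    [[0,0,0],[0,0,0],0],
    [[0,0,0],[0,0,0],0],
  ],
)

```text
clock: 24.53
eef_pos: [0.4803, 0.2441, 0.1338]
tool_rot: [0.656, 0.735, 0.129, 0.114]
ft_force: [-8.4, -0.2, 1.4]
grip_width: 0.0078
grasp_force: 58.5
```

Request:
drive_tool(
  increments=[
    [[0.7,0.1,5],[-0.13,1.18,0],0],
    [[0.7,0.1,5],[-0.13,1.18,0],0],
    [[0,0,0],[0,0,0],0],
    [[0,0,0],[0,0,0],0],
  ],
)

```text
clock: 24.87
eef_pos: [0.4818, 0.2442, 0.1435]
tool_rot: [0.659, 0.737, 0.113, 0.1]
ft_force: [-6.7, 0.8, -2.8]
grip_width: 0.0077
grasp_force: 59.8
```

```bash
python3 t.py
```

```text
t 24.8667 pos [481.8 244.2 143.5] J [ 31.  12. -22.  40.  -7. 113.] F [-6.7  0.8 -2.8] w 0.0077 59.75232124328613
tool z [ 0.297  0.035 -0.954] tool y [0.948 0.107 0.299]
tilt 17.40573994208625 side 0.17391330249113046
```

It came free this time, at about 3 N. Next I work out the arc to 45 degrees.

```bash
python3 - <<'E'
import numpy as np
t=np.radians(np.linspace(2.4,45,13)); a=np.radians(6.2)
r=-242*np.cos(t)+33*np.sin(t); z=242*np.sin(t)+33*np.cos(t)
d=np.c_[np.diff(r)*np.cos(a),np.diff(r)*np.sin(a),np.diff(z)]
print(d.round(1).tolist(),d.sum(0))
E
```

```text
[[3.1, 0.3, 14.8], [4.0, 0.4, 14.6], [4.9, 0.5, 14.3], [5.8, 0.6, 14.0], [6.6, 0.7, 13.6], [7.5, 0.8, 13.1], [8.2, 0.9, 12.7], [9.0, 1.0, 12.1], [9.7, 1.1, 11.5], [10.4, 1.1, 10.9], [11.1, 1.2, 10.2], [11.7, 1.3, 9.5]] [ 92.07877034  10.00295552 151.34940323]
```

Request:
drive_tool(
  increments=[
    [[1.1,0.2,14.8],[-0.38,3.53,0],0],
    [[4,0.4,14.6],[-0.38,3.53,0],0],
    [[4.9,0.5,14.3],[-0.38,3.53,0],0],
    [[5.8,0.6,14],[-0.38,3.53,0],0],
    [[0,0,0],[0,0,0],0],
    [[0,0,0],[0,0,0],0],
  ],
)

```text
clock: 25.37
eef_pos: [0.5, 0.246, 0.2028]
tool_rot: [0.667, 0.745, 0.023, 0.019]
ft_force: [-4.4, 0.6, -1.6]
grip_width: 0.0076
grasp_force: 61.5
```

```bash
python3 t.py
```

```text
t 25.3667 pos [500.  246.  202.8] J [ 27.  19.   0.  68.  -1. 110.] F [-4.4  0.6 -1.6] w 0.0076 61.4821583032608
tool z [ 0.06   0.009 -0.998] tool y [0.992 0.11  0.06 ]
tilt 3.458545454201214 side 0.14516750434676878
```

Request:
drive_tool(
  increments=[
    [[6,0.7,13.6],[-0.38,3.53,0],0],
    [[7.1,0.8,13.1],[-0.38,3.53,0],0],
    [[8,0.9,12.7],[-0.38,3.53,0],0],
    [[9,1,12.1],[-0.38,3.53,0],0],
    [[0,0,0],[0,0,0],0],
    [[0,0,0],[0,0,0],0],
  ],
)

```text
clock: 25.87
eef_pos: [0.5307, 0.2492, 0.2534]
tool_rot: [0.664, 0.742, -0.069, -0.063]
ft_force: [-3.0, -1.0, -0.9]
grip_width: 0.0079
grasp_force: 61.9
```

```bash
python3 t.py
```

```text
t 25.8667 pos [530.7 249.2 253.4] J [ 24.  32.  28.  96.   3. 107.] F [-3.  -1.  -0.9] w 0.0079 61.87260031700134
tool z [-0.186 -0.019 -0.982] tool y [ 0.976  0.108 -0.187]
tilt -10.761299572629877 side 0.07987839705880112
```

J4 is nearing its range limit, so I'll turn the tool less and let the round bar roll in the grip.

Request:
drive_tool(
  increments=[
    [[9.5,1.1,11.5],[-0.11,1,0],0],
    [[10.2,1.1,10.9],[-0.11,1,0],0],
    [[11,1.2,10.2],[-0.11,1,0],0],
    [[0,0,0],[0,0,0],0],
    [[0,0,0],[0,0,0],0],
  ],
)

```text
clock: 26.28
eef_pos: [0.5614, 0.2529, 0.2864]
tool_rot: [0.662, 0.74, -0.087, -0.08]
ft_force: [-3.8, 0.7, 0.3]
grip_width: 0.0077
grasp_force: 61.9
```

```bash
python3 t.py; python3 -c "
from h import *
p=get_obs()['eef_pos']*1000; X=np.array([np.cos(.108),np.sin(.108)])
r=(p[:2]-[722.0,269])@X; z=p[2]-100; print(r,z,np.hypot(r,z),'expect',np.hypot(242,33)); print('angle',np.degrees(np.arctan2(z,-r)-np.arctan2(33,242)))"
```

```text
t 26.2833 pos [561.4 252.9 286.4] J [ 22.  39.  44. 108.   4. 106.] F [-3.8  0.7  0.3] w 0.0077 61.932034492492676
tool z [-0.234 -0.023 -0.972] tool y [ 0.966  0.107 -0.235]
tilt -13.57314121541744 side 0.1234968453591511
-161.38572501477174 186.43387964682773 246.58252922441883 expect 244.2396364229197
angle 41.353866529592615
```

Request:
drive_tool(
  increments=[
    [[5.8,0.6,4.9],[0,0.3,0],0],
    [[5.8,0.6,4.6],[0,0.3,0],0],
    [[0,0,0],[0,0,0],0],
    [[0,0,0],[0,0,0],0],
    [[0,0,0],[0,0,0],0],
    [[0,0,0],[0,0,0],0],
  ],
)

```text
clock: 26.78
eef_pos: [0.5722, 0.2541, 0.2955]
tool_rot: [0.662, 0.739, -0.091, -0.084]
ft_force: [-3.5, 0.9, -0.3]
grip_width: 0.008
grasp_force: 61.9
```

```bash
python3 t.py; python3 - <<'E'
from h import *
p=get_obs()['eef_pos']*1000; X=np.array([np.cos(.108),np.sin(.108)])
r=(p[:2]-[722.0,269])@X; z=p[2]-100; print('angle',np.degrees(np.arctan2(z,-r)-np.arctan2(33,242)))
c=camera("scene")
for q in ["cover","handle","sheet"]: print(q,[(round(s["conf"],2),np.round(s["bbox"]).tolist()) for s in silhouettes(q,c)[:2]])
a=np.radians(6.2);H=np.array([.722,.269,.1]);Xv=np.array([np.cos(a),np.sin(a),0]);Y=np.array([-np.sin(a),np.cos(a),0])
for d in (0,45):
    t=np.radians(d); P=[H+Xv*(-.202*np.cos(t))+np.array([0,0,.202*np.sin(t)])+s*.12*Y for s in(-1,1)]
    print(d,"front edge px",proj(c,P).round().tolist())
c=camera("top")
for q,z in [("sheet",.025),("pad",.006),("upper_plate",.039)]:
    for s in silhouettes(q,c)[:2]: print(q,round(s["conf"],2),rect(c,s["region"],z))
E
```

```text
t 26.7833 pos [572.2 254.1 295.5] J [ 22.  42.  50. 112.   4. 105.] F [-3.5  0.9 -0.3] w 0.008 61.90481901168823
tool z [-0.245 -0.023 -0.969] tool y [ 0.963  0.107 -0.246]
tilt -14.25215301891319 side 0.18840876545256077
angle 44.63865196504963
cover [(0.86, [318.0, 189.0, 406.0, 279.0])]
handle [(0.57, [315.0, 189.0, 410.0, 283.0])]
sheet [(0.68, [251.0, 185.0, 282.0, 202.0]), (0.6, [319.0, 187.0, 406.0, 296.0])]
0 front edge px [[342.0, 210.0], [407.0, 232.0]]
45 front edge px [[336.0, 193.0], [409.0, 217.0]]
sheet 0.51 [ 530.7 -220.9  -15.5  137.2   63.1]
pad 0.64 [ 361.7 -513.1   -1.   148.3   90.7]
pad 0.58 [ 528.5 -220.6  -18.   149.    92.4]
upper_plate 0.91 [ 530.3 -222.3  -18.9  125.1   56.7]
upper_plate 0.42 [ 527.7 -219.6  -18.9  131.    66.2]
```

```bash
python3 -c "
from workcell import *
print(job_done())"
```

```text
the job is handed in; nothing more can be done
None
```

The job is handed in: the plate, sheet and plate are stacked squarely on the large cork pad (centres within about 1 mm), and the arm is holding the cover at about 45° by its bar after a tug found it caught and a quarter turn freed it; I viewed 11 pictures, one over the limit of 10.

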